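# Hook the red strainer basket out of the rinsing tub

## Task

Take the hook rod off its stand and with it lift the red strainer basket of beads out of the deep rinsing tub, never touching a basket with the fingers. Lower it on the hook until it stands upright in the middle of the aluminium drying tray, slip the hook out and hang the rod back in the notches of its stand. Leave the yellow basket, the glue bottle and the jar of sticks where they are.

Things in the scene. Friction and masses are not known exactly. Their poses are not given: they have to be found in the camera images.
- hook_rod: Steel hook rod, 0.14 kg, hanging upright in its stand. Origin: middle of its cross bar (10 mm thick, 82 mm long along y). Shank 8 mm thick, down along -z to a foot whose centre line is at z = -98 mm (underside -102); the foot runs 28 mm to +x and ends in an upturned tip there, 8 mm thick, top at z = -82 mm. Gap between shank and tip 20 mm.
- rod_grip (a point): Where to grip the rod: in its orange grip block, 24 x 24 mm, which reaches from 9 to 63 mm above the cross bar's axis; this point is 40 mm above it. Grip from above, fingers closing along the rod's x (across the cross bar): clear of cross bar and stand.
- hook_seat (a point): Point of the hook rod where a bail rests: on top of the foot, midway between shank and upturned tip; 14 mm along the rod's +x and 94 mm below its origin.
- red_basket: Red plastic basket with beads, 0.12 kg, loose, hung by side flanges on ledges low in one bay of the tub (which varies). Origin: centre of underside, at the start 10 mm above the table, axes nearly the tub's. Tray 60 x 42 x 22 mm; flanges to y = +-35 mm at z = 18 to 22. Rigid bail, 6 mm bar, in plane x = 0: y = +-30 at z = 21, y = +-26 at z = 50, peak y = 0 at z = 68. Stands by itself.
- tub: Fixed clear plastic tub with blue rims, outside 130 x 183 x 136 mm (x, y, z), walls and floor 5 mm, open at the top. A wall in the plane y = 0 makes two bays, each 120 mm (x) by 84 mm (y) inside, centred at y = +-44.5 mm. Ledges 16 mm wide along both long sides of each bay, top at z = 28 mm, carry the flanges. Origin: centre of its underside.
- stand: Fixed wooden stand: base 90 x 84 x 10 mm, two upright cheeks 10 mm thick at y = +-26 mm, each with an open V notch on top (34 mm wide in x, tops 131 mm above the table). The rod hangs between them, cross bar in the notches, foot 8 mm above the base, axes parallel to the stand's at the start; it lifts straight up. Origin: centre of its underside.
- red_basket_bail (a point): Peak of the red basket's bail: bar centre, 68 mm above the basket's underside, in its middle. A hook passes under it along the basket's x, either way.
- yellow_basket: The same basket in yellow, hanging in the other bay; to be left there.
- stand_notch (a point): Where the middle of the cross bar lies when the rod hangs in the stand: 120 mm above the stand's origin.
- tray: Aluminium drying tray, fixed, 150 x 130 mm (x, y), inner floor 4 mm above the table, lip 4 mm thick and 10 mm high. Origin: centre of its underside. It and the stand are on opposite sides of the tub; which side varies.
- glue: White glue bottle with blue cap, 48 mm across, 120 mm high, loose, origin at the centre of its underside; bystander.
- stick_jar: Blue pot of craft sticks, 72 mm across, 110 mm high with the sticks, loose, origin at the centre of its underside; bystander.
Things that resemble listed ones, but are neither listed nor needed, are in the scene too. Several things have the shape of the hook_rod; the one meant has the colours described above.

How it is judged:
On the way, in this order (a step that is already met when the one before it is completed fails the run):
1. the red basket hangs on the hook, clear above the tub's rim (height (world z) of red_basket above 0.137 m and contact force between hook_rod and red_basket above 0.3 N and distance between hook_seat and red_basket_bail below 0.025 m), for 0.1 s.
2. the basket has been lowered on the hook until it stands on the tray (contact force between red_basket and tray above 0.2 N and z of red_basket in the frame of tray below 0.012 m and distance between hook_seat and red_basket_bail below 0.03 m).
At the end, for the whole second after the job is handed in: Red basket upright (within 7 degrees) and at rest on the tray floor, centre within 45 mm (tray x) and 40 mm (tray y) of its middle; rod at rest in the stand notches, cross bar middle within 12 mm of the notch point, upright within 11 degrees; yellow basket, glue and jar not moved (x of red_basket in the frame of tray between -0.045 and 0.045 m and y of red_basket in the frame of tray between -0.04 and 0.04 m and z of red_basket in the frame of tray below 0.01 m and angle between red_basket's own z axis and vertical below 0.12 rad and linear speed of red_basket below 0.02 m/s and distance between hook_rod and stand_notch below 0.012 m and angle between hook_rod's own z axis and vertical below 0.2 rad and linear speed of hook_rod below 0.03 m/s); the robot touches nothing.
It fails at once if the fingers or the arm touch a basket (contact force between any of the fingers, the arm and red_basket above 0.5 N or contact force between any of the fingers, the arm and yellow_basket above 0.5 N).
It fails at once if the yellow basket, the glue bottle or the jar is moved by more than 20 mm (distance of any of yellow_basket, glue, stick_jar from where it was at the start of the episode above 0.02 m).
It also fails if it takes over 67 s, if anything falls off the work surface, if the arm or the gripper's body presses on something with over 40 N, if the wrist force passes 120 N, or if a joint passes its speed limit or range.

## Robot

A 7-joint arm with a two-finger parallel gripper is mounted at the origin on the work surface. World frame = base frame: x ahead of the robot, y to its left, z up, the work surface at z = 0. Lengths are in m, angles in rad, forces in N, time in s.
With the tool pointing down it reaches from about 0.4 to 0.875 m from the base axis. Payload 6.5 kg.
Tool frame: the origin (TCP) lies at the very end of the fingers, on their centre line; the grasp point (between the pads) lies 19 mm behind it; z points along the fingers, y is the line along which they close (so a half turn about z gives the same grasp; the last joint's range is limited). The gripper opens to 88 mm and grips with 3 to 60 N. Pads are 18 mm wide; open, the fingers measure 123 mm over their backs; the gripper's body (75 mm by 187 mm) begins 45 mm behind the grasp point.
Start: joints at [1.137, 0.536, -0.004, 1.538, 0.003, 1.067, -0.071], TCP at [0.234, -0.607, 0.239] pointing down, gripper open.
Joint ranges: [-2.7, 2.7], [-0.37, 2.16], [-1.27, 1.26], [0.24, 2.4], [-1.31, 4.45], [0.19, 1.91], [-2.76, 2.76]. Speed limits (rad/s): [2.39, 2.39, 3.14, 3.14, 3.14, 3.14, 3.14].

## Interface

Orientations are given as a rotation vector (axis times angle).
In Python, from cell import status, viewer, job gives the robot as it stands.
- The arm moves only by the tool send_rows, never from a script. Its argument "steps" is a list of rows, each an object of numbers: "fingers": the gripper's target within -1 to 1 (shut at 1, half-way at 0, fully open at -1); "dx", "dy", "dz": the shift along the tool's x, y, z in units of 25 mm (1.0 is 25 mm); "roll": the turn about the tool's z in units of 6 degrees (1.0 is 6 degrees). In form: [{"fingers": .., "dx": .., "dy": .., "dz": .., "roll": ..}, ...]. A call has 1 to 5 rows; each row shifts and turns the commanded pose from where the row before left it, along the tool's axes as they then stand; what a row does not reach is not made up. A row lasts 1/12 s, in which the tool goes at most 41.7 mm and 7.16 degrees, less where a joint would pass 70% of its speed; a pose out of reach is approached as far as the arm can. A call is refused whole if a number of a shift passes 1 or a number of a turn 1, either way. A call with a gripper value outside its range is refused whole. The fingers move at their own pace and stop on an object; "squeeze" is the grip in N (left out, the last holds). Time passes only in rows, so rows that do not move let the fingers close. It gives the time, the measured TCP pose, the force, the opening and the grip force at its end, in the units of the state.
- status.get_obs(): the state, without advancing time (a new reading comes with each control period).
- viewer.get_image(name): name is "side" or "top"; returns the picture (420x560x3 uint8, red, green, blue); there is no depth.
- viewer.calibration(name): a dict with "K" (3x3 intrinsics, pixels), "k1" (the pictures are not rectified: a ray, as slopes to the right and down, at radius r is drawn at 1 + k1 r^2 times it, then the intrinsics apply), "extrinsics" (4x4, takes a point from world to camera coordinates). Camera axes: x right, y down, z forward; pixel columns grow to the right and rows downward; lengths in m; the calibration is good to about 2 mm. A picture is of the moment at which its call begins. calibration takes no time and is no camera call.
- job.hand_in(): hands the job in; it is judged then, once.
The state is a dict: "t": time; "qpos": joint angles; "qvel": joint speeds; "joint_torque": joint torques, N m; "position": TCP position; "tool_rot": TCP orientation; "force": force on the tool from outside, world axes, zero at the start; "wrist_torque": the same for the moment, N m; "grip_width": finger opening in m; "finger_force": force on a finger pad.
Only numpy, scipy, OpenCV 4.12 (cv2) and the standard library are available. Lean on these libraries where they do the work, as an engineer would, in place of code of your own. Each camera call takes 0.05 s, during which the arm holds its last target. There are 200 camera calls.

## Working session

There is one attempt and no reset: what is moved stays moved. The work goes in short steps, Python scripts to look and compute and a tool call to move; the robot and the scene stay as the last step left them, time stands still between calls to the robot, and variables do not carry over. Pictures are saved under pics/ and viewed, at most 10 in all, crops included, and the job is handed in when it is done.

Besides the shell and the picture viewer there is one more tool, called by a JSON object that holds its "fn" and its "kwargs". send_rows: Moves the arm, as the interface text tells. Its arguments: {"type":"object","properties":{"steps":{"type":"array","items":{"type":"object","properties":{"fingers":{"type":"number"},"dx":{"type":"number"},"dy":{"type":"number"},"dz":{"type":"number"},"roll":{"type":"number"}}}},"squeeze":{"type":"number"}},"required":["steps"]}

```bash
mkdir -p pics; python3 - <<'E'
from cell import status, viewer
import cv2
for n in("side","top"):
    im=viewer.get_image(n); cv2.imwrite(f"pics/{n}0.png",im[:,:,::-1])
    c=viewer.calibration(n); print(n,c)
print(status.get_obs())
E
```

```text
side {'K': array([[399.77872873,   0.        , 279.34253835],
       [  0.        , 399.77872873, 202.20120481],
       [  0.        ,   0.        ,   1.        ]]), 'k1': -0.03754195477336459, 'extrinsics': array([[-0.99548574, -0.09436735,  0.01014582,  0.57429904],
       [-0.07057346,  0.66449767, -0.74395042,  0.16625964],
       [ 0.06346276, -0.74130807, -0.66815779,  0.84361244],
       [ 0.        ,  0.        ,  0.        ,  1.        ]])}
top {'K': array([[414.19355555,   0.        , 287.09064962],
       [  0.        , 414.19355555, 206.41856969],
       [  0.        ,   0.        ,   1.        ]]), 'k1': 0.010076900633164862, 'extrinsics': array([[-0.01321732, -0.99969333, -0.02094143, -0.05208271],
       [-0.99509068,  0.01520501, -0.09779236,  0.58686877],
       [ 0.09808078,  0.01954607, -0.99498649,  1.14693765],
       [ 0.        ,  0.        ,  0.        ,  1.        ]])}
{'t': 0.1, 'qpos': array([ 1.1368258 ,  0.53706224, -0.0044121 ,  1.53874553,  0.00258316,
        1.06729765, -0.07120615]), 'qvel': array([ 1.06215533e-04, -2.98250093e-03, -1.82967425e-03, -2.57402251e-03,
       -4.14767870e-05, -1.55678030e-04,  5.04799468e-05]), 'joint_torque': array([ 2.09691250e-03, -5.72082067e+01,  9.93910432e-01, -2.52234274e+01,
       -5.61204564e-02,  1.34612064e-02,  5.78935965e-05]), 'position': array([ 0.23348274, -0.60604098,  0.23795641]), 'tool_rot': array([-3.08718472e+00, -5.74229276e-01,  6.02310049e-04]), 'force': array([0.27441054, 0.58061892, 0.3403572 ]), 'wrist_torque': array([0.0344993 , 0.0744687 , 0.04097742]), 'finger_force': 0.0, 'grip_width': 0.08842707278501864}
```

View pics/top0.png

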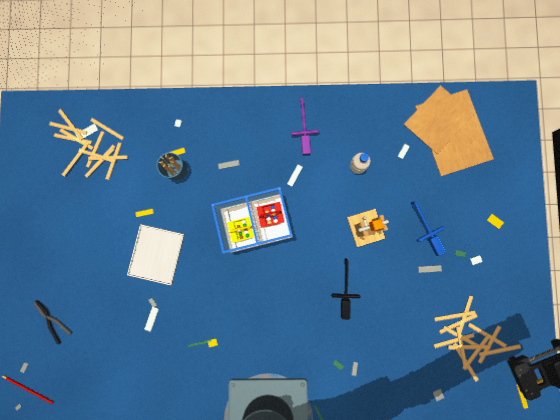

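View pics/side0.png

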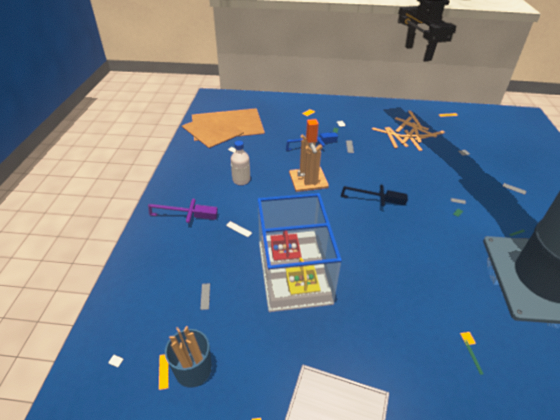

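The top view shows the stand with the orange-grip rod at (368,227), the tub at (253,220) with the red bay on its right (-y) side, and the tray at (155,254). The rod-shaped things are purple (305,130), blue (428,230) and black (346,290), all lying flat, plus the orange-gripped steel one in the stand at (370,226). The last one fits the description. I'll confirm it in a crop.

```bash
python3 - <<'E'
import cv2
t=cv2.imread("pics/top0.png");s=cv2.imread("pics/side0.png")
cv2.imwrite("pics/c1.png",cv2.resize(t[180:265,200:400],None,fx=4,fy=4,interpolation=cv2.INTER_CUBIC))
cv2.imwrite("pics/c2.png",cv2.resize(s[110:315,230:350],None,fx=2.9,fy=2.9,interpolation=cv2.INTER_CUBIC))
E
```

```text
(no output)
```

View pics/c1.png

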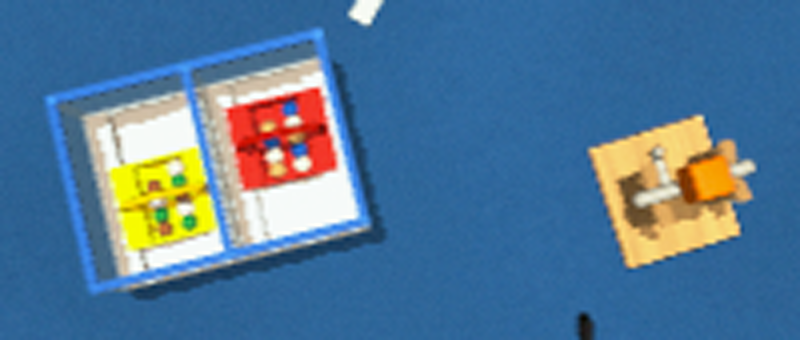

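View pics/c2.png

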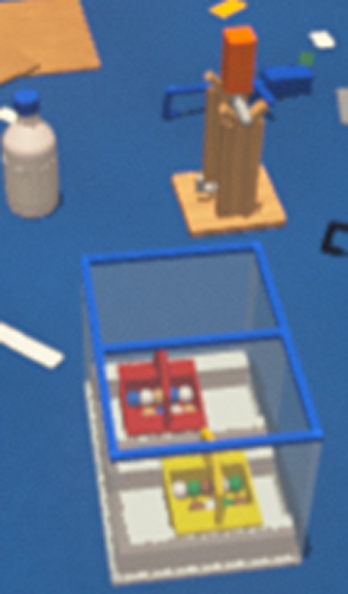

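The crops confirm it: an orange grip and steel rod in the stand. The cross bar runs from (637,200) to (752,167) in c1, and the foot tip at (657,152) points to +x. Red basket rim corners in c1 are about (228,107), (325,88), (338,170) and (243,190).

```bash
cat > h.py <<'E'
import numpy as np, cv2
from cell import viewer,status
def ray(n,uv):
    c=viewer.calibration(n);K=c["K"];E=c["extrinsics"]
    p=cv2.undistortPoints(np.array([[uv]],float),K,np.array([c["k1"],0,0,0.]))[0,0]
    return -E[:3,:3].T@E[:3,3], E[:3,:3].T@np.array([p[0],p[1],1])
def at(n,uv,z):
    o,d=ray(n,uv); return o+d*(z-o[2])/d[2]
def proj(n,P):
    c=viewer.calibration(n);E=c["extrinsics"]
    r=cv2.projectPoints(np.array(P,float).reshape(-1,3),cv2.Rodrigues(E[:3,:3])[0],E[:3,3],c["K"],np.array([c["k1"],0,0,0.]))[0]
    return r[:,0]
def rect(name,n,pts,z):
    P=np.array([at(n,p,z) for p in pts])
    m=P.mean(0)
    # order: TL(+x+y),TR(+x-y),BR(-x-y),BL(-x+y)
    dx=(P[0]+P[1]-P[2]-P[3])/2; dy=(P[0]+P[3]-P[1]-P[2])/2
    print(name,n,"c",m.round(4),"sx %.3f sy %.3f"%(np.linalg.norm(dx),np.linalg.norm(dy)),"yaw x %.1f y %.1f"%(np.degrees(np.arctan2(dx[1],dx[0])),np.degrees(np.arctan2(-dy[0],dy[1]))))
    return m
E
python3 - <<'E'
from h import *
c1=lambda l:[(199.6+x/4,179.6+y/4) for x,y in l]
c2=lambda l:[(229.8+x/2.9,109.8+y/2.9) for x,y in l]
rect("stand","top",c1([(590,148),(700,115),(740,235),(628,268)]),.010)
rect("tub","top",c1([(47,98),(322,30),(370,225),(93,292)]),.136)
rect("red","top",c1([(228,107),(325,88),(338,170),(243,190)]),.032)
rect("tray","top",[(144,225),(184,233),(170,285),(127,274)],.010)
print("bar ends",[at("top",p,.12).round(4) for p in c1([(637,200),(752,167)])])
rect("grip","top",c1([(680,170),(722,155),(738,188),(693,205)]),.183)
rect("stand","side",c2([(190,233),(172,178),(254,163),(287,220)]),.010)
print("griptop side",at("side",c2([(239,31)])[0],.183))
rect("tub","side",c2([(115,455),(85,260),(260,245),(320,435)])[0:4],.136)
rect("red","side",c2([(127,435),(118,365),(197,359),(205,425)]),.032)
print("bailpeak side",at("side",c2([(162,351)])[0],.081))
E
```

```text
stand top c [ 0.5242 -0.2837  0.01  ] sx 0.090 sy 0.083 yaw x 16.2 y 15.7
tub top c [0.5424 0.0292 0.136 ] sx 0.129 sy 0.183 yaw x 13.3 y 12.9
red top c [ 0.5642 -0.0133  0.032 ] sx 0.059 sy 0.069 yaw x 9.1 y 10.7
tray top c [0.4564 0.3166 0.01  ] sx 0.149 sy 0.123 yaw x -16.3 y -13.4
bar ends [array([ 0.5139, -0.2473,  0.12  ]), array([ 0.5342, -0.3221,  0.12  ])]
grip top c [ 0.5232 -0.2814  0.183 ] sx 0.022 sy 0.028 yaw x 21.2 y 19.3
stand side c [ 0.5269 -0.2816  0.01  ] sx 0.087 sy 0.086 yaw x 20.1 y 18.5
griptop side [ 0.52594414 -0.28776875  0.183     ]
tub side c [0.542  0.0316 0.136 ] sx 0.126 sy 0.178 yaw x 13.2 y 13.2
red side c [ 0.5647 -0.0114  0.032 ] sx 0.059 sy 0.068 yaw x 13.5 y 10.1
bailpeak side [ 0.56542602 -0.00971003  0.081     ]
```

```bash
cat >> h.py <<'E'
from scipy.spatial.transform import Rotation as R
def plan(tgt,yaw=None):
    s=status.get_obs();M=R.from_rotvec(s["tool_rot"]).as_matrix();p=s["position"]
    y=np.degrees(np.arctan2(M[1,1],M[0,1]))
    print("t %.2f pos"%s["t"],p.round(4),"tooly yaw %.2f"%y,"tilt z",M[:,2].round(3),"F",s["force"].round(2),"w %.4f"%s["grip_width"],"q7 %.2f"%s["qpos"][6])
    u=yaw
    if yaw is not None:
        r=-(((yaw-y)+90)%180-90); print("roll units %.3f"%(r/6)); 
        rr=np.radians(yaw); 
        M=M@R.from_euler("z",r,degrees=True).as_matrix()
    print("after roll units dx dy dz",(M.T@(np.array(tgt)-p)/.025).round(3))
E
python3 -c "
from h import *
plan([.525,-.283,.24],15.5)"
```

```text
t 0.10 pos [ 0.2335 -0.606   0.238 ] tooly yaw -68.93 tilt z [-0.001  0.001 -1.   ] F [0.27 0.58 0.34] w 0.0884 q7 -0.07
roll units -14.071
after roll units dx dy dz [ 9.336 14.69  -0.072]
```

{"fn": "send_rows", "kwargs": {"steps": [{"roll":-1,"fingers":-1},{"roll":-1,"fingers":-1},{"roll":-1,"fingers":-1},{"roll":-1,"fingers":-1},{"roll":-1,"fingers":-1}]}}

```text
invalid input
```

{"fn": "send_rows", "kwargs": {"steps": [{"roll":-1,"fingers":-1},{"roll":-1,"fingers":-1},{"roll":-1,"fingers":-1},{"roll":-1,"fingers":-1},{"roll":-1,"fingers":-1}]}}

```text
invalid input
```

{"fn": "send_rows", "kwargs": {"steps": [{"roll":-1,"fingers":-1},{"roll":-1,"fingers":-1},{"roll":-1,"fingers":-1},{"roll":-1,"fingers":-1},{"fingers":-1}]}}

```text
invalid input
```

```bash
python3 -c "
from h import *
plan([.525,-.283,.24],15.5)"
```

```text
t 0.10 pos [ 0.2335 -0.606   0.238 ] tooly yaw -68.93 tilt z [-0.001  0.001 -1.   ] F [0.27 0.58 0.34] w 0.0884 q7 -0.07
roll units -14.071
after roll units dx dy dz [ 9.336 14.69  -0.072]
```

{"fn": "send_rows", "kwargs": {"steps": [{"fingers":-1,"dx":0,"dy":0,"dz":0,"roll":-1},{"fingers":-1,"dx":0,"dy":0,"dz":0,"roll":-1},{"fingers":-1,"dx":0,"dy":0,"dz":0,"roll":-1},{"fingers":-1,"dx":0,"dy":0,"dz":0,"roll":-1},{"fingers":-1,"dx":0,"dy":0,"dz":0,"roll":-1}]}}

```text
t: 0.52
position: [0.2336, -0.6062, 0.2382]
tool_rot: [-2.83, -1.361, 0.0]
force: [-0.2, -0.7, 0.3]
grip_width: 0.0882
finger_force: 0.0
```

{"fn": "send_rows", "kwargs": {"steps": [{"fingers":-1,"dx":0,"dy":0,"dz":0,"roll":-1},{"fingers":-1,"dx":0,"dy":0,"dz":0,"roll":-1},{"fingers":-1,"dx":0,"dy":0,"dz":0,"roll":-1},{"fingers":-1,"dx":0,"dy":0,"dz":0,"roll":-1},{"fingers":-1,"dx":0,"dy":0,"dz":0,"roll":-1}]}}

```text
t: 0.93
position: [0.2335, -0.6062, 0.2382]
tool_rot: [-2.382, -2.047, -0.0]
force: [-0.1, 0.6, 1.0]
grip_width: 0.0882
finger_force: 0.0
```

{"fn": "send_rows", "kwargs": {"steps": [{"fingers":-1,"dx":0,"dy":0,"dz":0,"roll":-1},{"fingers":-1,"dx":0,"dy":0,"dz":0,"roll":-1},{"fingers":-1,"dx":0,"dy":0,"dz":0,"roll":-1},{"fingers":-1,"dx":0,"dy":0,"dz":0,"roll":-1},{"fingers":-1,"dx":0,"dy":0,"dz":0,"roll":0}]}}

```text
t: 1.35
position: [0.2334, -0.6063, 0.2381]
tool_rot: [-1.906, -2.496, -0.001]
force: [-0.3, 0.5, -0.0]
grip_width: 0.0883
finger_force: 0.0
```

```bash
python3 -c "
from h import *
plan([.525,-.283,.24],15.5)"
```

```text
t 1.35 pos [ 0.2334 -0.6063  0.2381] tooly yaw 15.27 tilt z [-0.     0.001 -1.   ] F [-0.32  0.51 -0.03] w 0.0883 q7 1.25
roll units -0.038
after roll units dx dy dz [ 9.344 14.697 -0.064]
```

{"fn": "send_rows", "kwargs": {"steps": [{"fingers":-1,"dx":0.6,"dy":0.95,"dz":0,"roll":0},{"fingers":-1,"dx":0.6,"dy":0.95,"dz":0,"roll":0},{"fingers":-1,"dx":0.6,"dy":0.95,"dz":0,"roll":0},{"fingers":-1,"dx":0.6,"dy":0.95,"dz":0,"roll":0},{"fingers":-1,"dx":0.6,"dy":0.95,"dz":0,"roll":0}]}}

```text
t: 1.77
position: [0.3295, -0.502, 0.2385]
tool_rot: [-1.915, -2.49, -0.0]
force: [-0.4, -0.2, 0.4]
grip_width: 0.088
finger_force: 0.0
```

{"fn": "send_rows", "kwargs": {"steps": [{"fingers":-1,"dx":0.6,"dy":0.95,"dz":0,"roll":0},{"fingers":-1,"dx":0.6,"dy":0.95,"dz":0,"roll":0},{"fingers":-1,"dx":0.6,"dy":0.95,"dz":0,"roll":0},{"fingers":-1,"dx":0.6,"dy":0.95,"dz":0,"roll":0},{"fingers":-1,"dx":0.6,"dy":0.95,"dz":0,"roll":0}]}}

```text
t: 2.18
position: [0.4246, -0.3987, 0.2386]
tool_rot: [-1.915, -2.49, 0.0]
force: [0.8, -0.8, -0.2]
grip_width: 0.0883
finger_force: 0.0
```

{"fn": "send_rows", "kwargs": {"steps": [{"fingers":-1,"dx":0.6,"dy":0.95,"dz":0,"roll":0},{"fingers":-1,"dx":0.6,"dy":0.95,"dz":0,"roll":0},{"fingers":-1,"dx":0.6,"dy":0.95,"dz":0,"roll":0},{"fingers":-1,"dx":0.6,"dy":0.95,"dz":0,"roll":0},{"fingers":-1,"dx":0.3,"dy":0.95,"dz":0,"roll":0}]}}

```text
t: 2.6
position: [0.5218, -0.3013, 0.2386]
tool_rot: [-1.913, -2.491, -0.001]
force: [0.2, 0.3, 0.5]
grip_width: 0.0882
finger_force: 0.0
```

{"fn": "send_rows", "kwargs": {"steps": [{"fingers":-1,"dx":0.3,"dy":0.4,"dz":0,"roll":0},{"fingers":-1,"dx":0,"dy":0,"dz":0,"roll":0},{"fingers":-1,"dx":0,"dy":0,"dz":0,"roll":0}]}}

```text
t: 2.85
position: [0.5282, -0.2943, 0.2384]
tool_rot: [-1.911, -2.492, 0.001]
force: [-0.2, -0.8, -0.4]
grip_width: 0.0882
finger_force: 0.0
```

```bash
python3 -c "
from h import *
plan([.525,-.283,.141],15.5)"
```

```text
t 2.85 pos [ 0.5282 -0.2943  0.2384] tooly yaw 15.03 tilt z [-0.001 -0.    -1.   ] F [-0.23 -0.77 -0.35] w 0.0882 q7 0.51
roll units -0.079
after roll units dx dy dz [0.469 0.004 3.895]
```

{"fn": "send_rows", "kwargs": {"steps": [{"fingers":-1,"dx":0.47,"dy":0,"dz":0.8,"roll":-0.08},{"fingers":-1,"dx":0,"dy":0,"dz":1,"roll":0},{"fingers":-1,"dx":0,"dy":0,"dz":1,"roll":0},{"fingers":-1,"dx":0,"dy":0,"dz":1,"roll":0},{"fingers":-1,"dx":0,"dy":0,"dz":0.1,"roll":0}]}}

```text
t: 3.27
position: [0.5211, -0.284, 0.137]
tool_rot: [-1.901, -2.492, 0.005]
force: [-0.2, 0.9, -0.4]
grip_width: 0.0884
finger_force: 0.0
```

```bash
python3 - <<'E'
from h import *
plan([.525,-.283,.141],15.5)
a=viewer.get_image("top")[185:265,330:410,::-1];b=viewer.get_image("side")[80:190,260:370,::-1]
cv2.imwrite("pics/g.png",np.hstack([cv2.resize(a,(400,400),interpolation=2),cv2.resize(b,(400,400),interpolation=2)]))
E
```

```text
t 3.27 pos [ 0.5211 -0.284   0.137 ] tooly yaw 15.34 tilt z [-0.008  0.002 -1.   ] F [-0.21  0.92 -0.37] w 0.0884 q7 0.45
roll units -0.027
after roll units dx dy dz [-0.004  0.16  -0.162]
```

View pics/g.png

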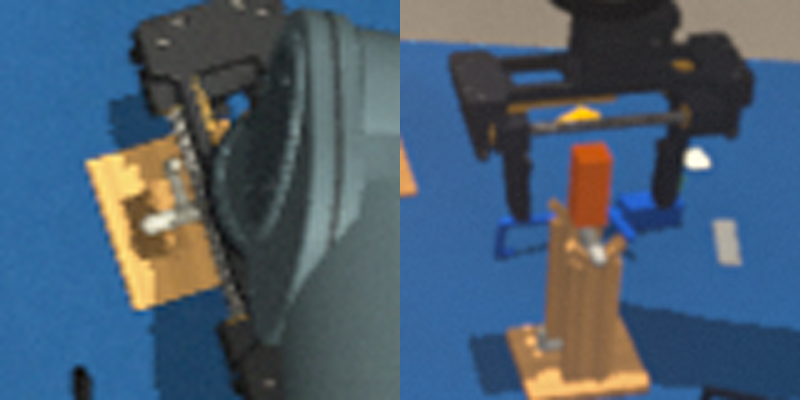

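The orange block at (590,185) stands centred between the open fingers in the side view, so I'll close on it.

{"fn": "send_rows", "kwargs": {"steps": [{"fingers":-1,"dx":0,"dy":0,"dz":0,"roll":0},{"fingers":0.2,"dx":0,"dy":0,"dz":0,"roll":0},{"fingers":0.5,"dx":0,"dy":0,"dz":0,"roll":0},{"fingers":1,"dx":0,"dy":0,"dz":0,"roll":0},{"fingers":1,"dx":0,"dy":0,"dz":0,"roll":0}], "squeeze": 35}}

```text
t: 3.78
position: [0.5261, -0.2829, 0.1419]
tool_rot: [1.9, 2.501, 0.0]
force: [0.5, -0.6, 0.2]
grip_width: 0.0638
finger_force: 0.0
```

{"fn": "send_rows", "kwargs": {"steps": [{"fingers":1,"dx":0,"dy":0,"dz":0,"roll":0},{"fingers":1,"dx":0,"dy":0,"dz":0,"roll":0},{"fingers":1,"dx":0,"dy":0,"dz":0,"roll":0},{"fingers":1,"dx":0,"dy":0,"dz":0,"roll":0},{"fingers":1,"dx":0,"dy":0,"dz":0,"roll":0}], "squeeze": 35}}

```text
t: 4.2
position: [0.5258, -0.2826, 0.1412]
tool_rot: [-1.9, -2.502, 0.0]
force: [-1.1, -1.2, 0.9]
grip_width: 0.0302
finger_force: 0.0
```

```bash
python3 -c "
from h import *
plan([.525,-.283,.286])"
```

```text
t 4.20 pos [ 0.5258 -0.2826  0.1412] tooly yaw 15.56 tilt z [-0.  0. -1.] F [-1.11 -1.16  0.92] w 0.0302 q7 0.45
after roll units dx dy dz [-0.006 -0.034 -5.794]
```

{"fn": "send_rows", "kwargs": {"steps": [{"fingers":1,"dx":0,"dy":0,"dz":0,"roll":0},{"fingers":1,"dx":0,"dy":0,"dz":0,"roll":0},{"fingers":1,"dx":0,"dy":0,"dz":0,"roll":0},{"fingers":1,"dx":0,"dy":0,"dz":0,"roll":0},{"fingers":1,"dx":0,"dy":0,"dz":0,"roll":0}]}}

```text
t: 4.62
position: [0.5249, -0.2829, 0.141]
tool_rot: [-1.9, -2.5, 0.002]
force: [-4.7, -1.4, 1.5]
grip_width: 0.024
finger_force: 35.6
```

```bash
python3 -c "
from h import *
plan([.525,-.283,.286])"
```

```text
t 4.62 pos [ 0.5249 -0.2829  0.141 ] tooly yaw 15.54 tilt z [-0.002 -0.    -1.   ] F [-4.65 -1.41  1.48] w 0.0240 q7 0.45
after roll units dx dy dz [-2.000e-03 -6.000e-03 -5.801e+00]
```

{"fn": "send_rows", "kwargs": {"steps": [{"fingers":1,"dx":0,"dy":0,"dz":-0.3,"roll":0},{"fingers":1,"dx":0,"dy":0,"dz":-0.6,"roll":0},{"fingers":1,"dx":0,"dy":0,"dz":-0.8,"roll":0},{"fingers":1,"dx":0,"dy":0,"dz":-0.9,"roll":0},{"fingers":1,"dx":0,"dy":0,"dz":-0.9,"roll":0}]}}

```text
t: 5.03
position: [0.5267, -0.282, 0.2301]
tool_rot: [1.899, 2.501, 0.003]
force: [0.1, -0.8, -1.9]
grip_width: 0.0238
finger_force: 35.7
```

{"fn": "send_rows", "kwargs": {"steps": [{"fingers":1,"dx":0,"dy":0,"dz":-0.9,"roll":0},{"fingers":1,"dx":0,"dy":0,"dz":-0.9,"roll":0},{"fingers":1,"dx":0,"dy":0,"dz":-0.6,"roll":0},{"fingers":1,"dx":0,"dy":0,"dz":-0.2,"roll":0},{"fingers":1,"dx":0,"dy":0,"dz":0,"roll":0}]}}

```text
t: 5.45
position: [0.5272, -0.2825, 0.2954]
tool_rot: [1.898, 2.499, 0.002]
force: [-0.1, -0.6, -1.5]
grip_width: 0.0238
finger_force: 35.7
```

```bash
python3 - <<'E'
from h import *
# basket b, yaw 11.5; seat placed 34mm behind bail; seat = TCP +14mm along rod x
b=np.array([.5648,-.0118]);a=np.radians(11.5);u=np.array([np.cos(a),np.sin(a)])
s=b-u*(.034+.014); print(s)
plan([*s,.286],11.5)
E
```

```text
[ 0.51776361 -0.02136966]
t 5.45 pos [ 0.5272 -0.2825  0.2954] tooly yaw 15.58 tilt z [ 0.004 -0.001 -1.   ] F [-0.09 -0.57 -1.46] w 0.0238 q7 0.52
roll units 0.680
after roll units dx dy dz [10.312  1.713  0.363]
```

{"fn": "send_rows", "kwargs": {"steps": [{"fingers":1,"dx":0,"dy":0,"dz":0,"roll":0.68},{"fingers":1,"dx":0.5,"dy":0.1,"dz":0,"roll":0},{"fingers":1,"dx":0.9,"dy":0.15,"dz":0,"roll":0},{"fingers":1,"dx":1,"dy":0.15,"dz":0,"roll":0},{"fingers":1,"dx":1,"dy":0.2,"dz":0,"roll":0}]}}

```text
t: 5.87
position: [0.5228, -0.1942, 0.2925]
tool_rot: [-1.985, -2.433, 0.0]
force: [0.7, 0.1, -0.8]
grip_width: 0.0234
finger_force: 35.7
```

{"fn": "send_rows", "kwargs": {"steps": [{"fingers":1,"dx":1,"dy":0.15,"dz":0,"roll":0},{"fingers":1,"dx":1,"dy":0.15,"dz":0,"roll":0},{"fingers":1,"dx":1,"dy":0.2,"dz":0,"roll":0},{"fingers":1,"dx":1,"dy":0.2,"dz":0,"roll":0},{"fingers":1,"dx":1,"dy":0.2,"dz":0,"roll":0}]}}

```text
t: 6.28
position: [0.5198, -0.0669, 0.2927]
tool_rot: [-1.984, -2.434, 0.001]
force: [-0.6, 2.1, -2.8]
grip_width: 0.0238
finger_force: 35.7
```

{"fn": "send_rows", "kwargs": {"steps": [{"fingers":1,"dx":1,"dy":0.2,"dz":0,"roll":0},{"fingers":1,"dx":0.6,"dy":0,"dz":0,"roll":0},{"fingers":1,"dx":0.3,"dy":0,"dz":0,"roll":0},{"fingers":1,"dx":0,"dy":0,"dz":0,"roll":0},{"fingers":1,"dx":0,"dy":0,"dz":0,"roll":0}]}}

```text
t: 6.7
position: [0.5158, -0.0222, 0.2932]
tool_rot: [-1.987, -2.433, 0.001]
force: [-1.1, -0.1, -1.4]
grip_width: 0.0237
finger_force: 35.7
```

```bash
python3 - <<'E'
from h import *
plan([0.5178,-0.0214,.171],11.5)
b=viewer.get_image("side")[150:330,220:380,::-1]
cv2.imwrite("pics/h.png",cv2.resize(b,None,fx=3.3,fy=3.3,interpolation=2))
E
```

```text
t 6.70 pos [ 0.5158 -0.0222  0.2932] tooly yaw 11.53 tilt z [-0.001 -0.    -1.   ] F [-1.08 -0.08 -1.37] w 0.0237 q7 -0.01
roll units 0.006
after roll units dx dy dz [0.016 0.087 4.887]
```

View pics/h.png

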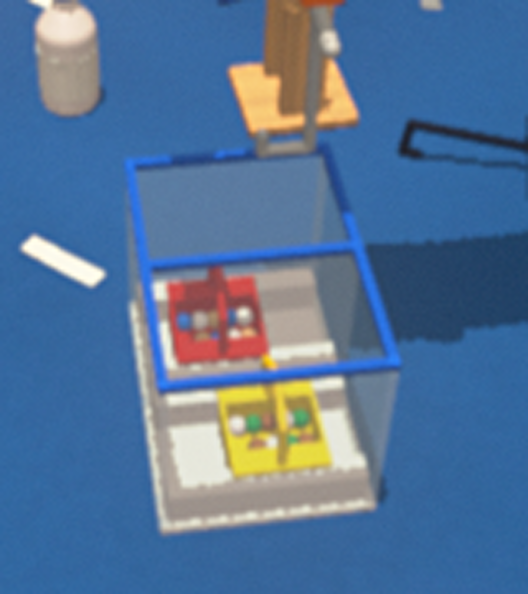

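The side view shows the hook above the red bay: shank bottom about (314,148), tip bottom about (263,153), and bail peak about (216,268) in the crop. I'll check these against the projection.

```bash
python3 - <<'E'
from h import *
a=np.radians(11.5);u=np.array([np.cos(a),np.sin(a),0]);o=np.array([.5158,-.0222,.2722]);z=np.array([0,0,1])
f=lambda P:((proj("side",P)-[220,150])*3.3).round(0).tolist()
print("shank,tip bottoms, tip top, bail",f([o-.102*z,o+.028*u-.102*z,o+.028*u-.082*z,[.5648,-.0118,.081]]))
E
```

```text
shank,tip bottoms, tip top, bail [[305.0, 153.0], [258.0, 156.0], [260.0, 130.0], [218.0, 264.0]]
```

{"fn": "send_rows", "kwargs": {"steps": [{"fingers":1,"dx":0,"dy":0.05,"dz":0.5,"roll":0},{"fingers":1,"dx":0,"dy":0,"dz":0.8,"roll":0},{"fingers":1,"dx":0,"dy":0,"dz":0.8,"roll":0},{"fingers":1,"dx":0,"dy":0,"dz":0.8,"roll":0},{"fingers":1,"dx":0,"dy":0,"dz":0.8,"roll":0}]}}

```text
t: 7.17
position: [0.5175, -0.0234, 0.2001]
tool_rot: [1.991, 2.43, -0.001]
force: [0.1, 0.1, -1.2]
grip_width: 0.0236
finger_force: 35.6
```

{"fn": "send_rows", "kwargs": {"steps": [{"fingers":1,"dx":0,"dy":0,"dz":0.6,"roll":0},{"fingers":1,"dx":0,"dy":0,"dz":0.4,"roll":0},{"fingers":1,"dx":0,"dy":0,"dz":0.15,"roll":0},{"fingers":1,"dx":0,"dy":0,"dz":0,"roll":0},{"fingers":1,"dx":0,"dy":0,"dz":0,"roll":0}]}}

```text
t: 7.58
position: [0.5179, -0.022, 0.173]
tool_rot: [1.989, 2.431, 0.001]
force: [0.5, 0.0, -1.2]
grip_width: 0.0235
finger_force: 35.7
```

```bash
python3 - <<'E'
from h import *
a=np.radians(11.5);b=np.array([.5648,-.0118])-.014*np.array([np.cos(a),np.sin(a)])
plan([*b,.171],11.5)
b=viewer.get_image("side")[150:330,220:380,::-1]
cv2.imwrite("pics/i.png",cv2.resize(b,None,fx=3.3,fy=3.3,interpolation=2))
E
```

```text
t 7.58 pos [ 0.5179 -0.022   0.173 ] tooly yaw 11.44 tilt z [ 0.001 -0.    -1.   ] F [ 0.52  0.03 -1.2 ] w 0.0235 q7 -0.11
roll units -0.010
after roll units dx dy dz [0.026 1.358 0.081]
```

View pics/i.png

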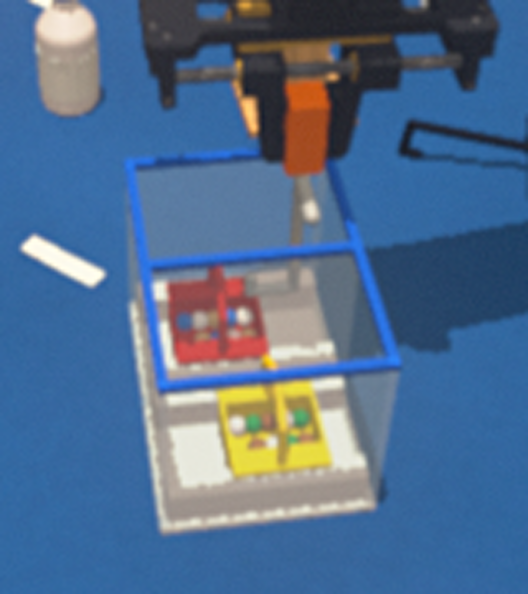

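The hook is down in the bay. The foot's visible end is around (245,285), with a reddish patch at (238,285), and the bail peak is still at (216,268). I'll project where the tip should be.

```bash
python3 - <<'E'
from h import *
a=np.radians(11.5);u=np.array([np.cos(a),np.sin(a),0]);o=np.array([.5179,-.022,.152]);z=np.array([0,0,1])
f=lambda P:((proj("side",P)-[220,150])*3.3).round(0).tolist()
v=np.array([-u[1],u[0],0]);B=np.array([.5648,-.0118,.01])
print("shank,tip bottoms, tip top, tip end",f([o-.102*z,o+.028*u-.102*z,o+.028*u-.082*z,o+.032*u-.098*z]))
print("bail",f([B+.068*z,B+.026*v+.05*z,B-.026*v+.05*z]), "rim back",f([B-.021*v-.03*u+.022*z,B-.035*v-.03*u+.022*z,B-.035*v+.03*u+.022*z]))
c=viewer.get_image("side")[225:245,280:315]
print(c[9:16,8:24].tolist()[::2])
E
```

```text
shank,tip bottoms, tip top, tip end [[290.0, 292.0], [247.0, 295.0], [248.0, 274.0], [241.0, 291.0]]
bail [[218.0, 268.0], [222.0, 317.0], [213.0, 258.0]] rim back [[257.0, 290.0], [254.0, 275.0], [166.0, 281.0]]
[[[166, 113, 112], [180, 112, 111], [182, 103, 102], [181, 100, 100], [172, 96, 97], [150, 104, 102], [134, 126, 120], [139, 137, 132], [144, 140, 134], [155, 147, 139], [181, 169, 157], [185, 171, 161], [183, 169, 159], [182, 169, 158], [180, 167, 155], [177, 164, 154]], [[186, 78, 76], [208, 77, 75], [212, 78, 77], [213, 79, 76], [205, 80, 78], [168, 91, 89], [132, 119, 116], [129, 129, 124], [130, 129, 124], [139, 136, 130], [153, 147, 140], [154, 148, 142], [154, 148, 141], [153, 148, 141], [151, 147, 140], [152, 147, 142]], [[181, 76, 75], [206, 82, 81], [209, 79, 77], [209, 80, 77], [195, 79, 78], [158, 88, 87], [130, 114, 110], [129, 128, 124], [134, 131, 127], [140, 137, 131], [144, 139, 134], [142, 138, 133], [143, 139, 133], [141, 138, 132], [143, 138, 132], [142, 137, 132]], [[166, 79, 77], [148, 76, 78], [146, 76, 77], [145, 74, 76], [138, 73, 74], [134, 73, 75], [129, 76, 78], [128, 81, 82], [132, 81, 80], [145, 93, 91], [154, 119, 116], [157, 143, 137], [155, 146, 139], [156, 145, 137], [156, 145, 139], [157, 147, 139]]]
```

The tip is where predicted, within about 5 crop px, and about 15 mm short of the bail. I'll slide it in.

{"fn": "send_rows", "kwargs": {"steps": [{"fingers":1,"dx":0,"dy":0.2,"dz":0.1,"roll":0},{"fingers":1,"dx":0,"dy":0.3,"dz":0,"roll":0},{"fingers":1,"dx":0,"dy":0.3,"dz":0,"roll":0},{"fingers":1,"dx":0,"dy":0.3,"dz":0,"roll":0},{"fingers":1,"dx":0,"dy":0.2,"dz":0,"roll":0}]}}

```text
t: 8.1
position: [0.5507, -0.0147, 0.1701]
tool_rot: [1.988, 2.432, 0.001]
force: [0.2, 0.2, -1.1]
grip_width: 0.0237
finger_force: 35.7
```

{"fn": "send_rows", "kwargs": {"steps": [{"fingers":1,"dx":0,"dy":0.15,"dz":0,"roll":0},{"fingers":1,"dx":0,"dy":0,"dz":0,"roll":0},{"fingers":1,"dx":0,"dy":0,"dz":0,"roll":0}]}}

```text
t: 8.35
position: [0.553, -0.0143, 0.1698]
tool_rot: [-1.988, -2.432, 0.0]
force: [0.4, 0.1, -1.7]
grip_width: 0.0235
finger_force: 35.7
```

```bash
python3 - <<'E'
from h import *
plan([0.551,-0.0146,.171],11.5)
b=viewer.get_image("side")[180:290,250:350,::-1]
cv2.imwrite("pics/j.png",cv2.resize(b,None,fx=5,fy=5,interpolation=2))
E
```

```text
t 8.35 pos [ 0.553  -0.0143  0.1698] tooly yaw 11.49 tilt z [-0.  0. -1.] F [ 0.43  0.11 -1.73] w 0.0235 q7 -0.12
roll units -0.002
after roll units dx dy dz [ 0.003 -0.079 -0.047]
```

View pics/j.png

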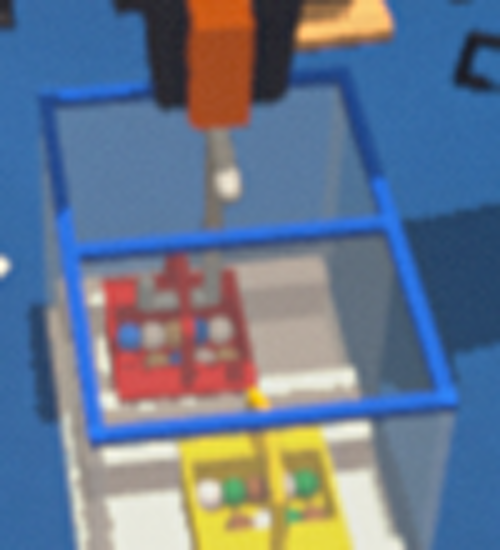

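The upturned tip (148,290) and the shank (212,290) straddle the bail (178,270). I'll lift slowly.

{"fn": "send_rows", "kwargs": {"steps": [{"fingers":1,"dx":0,"dy":0,"dz":-0.15,"roll":0},{"fingers":1,"dx":0,"dy":0,"dz":-0.2,"roll":0},{"fingers":1,"dx":0,"dy":0,"dz":-0.2,"roll":0},{"fingers":1,"dx":0,"dy":0,"dz":-0.2,"roll":0},{"fingers":1,"dx":0,"dy":0,"dz":-0.2,"roll":0}]}}

```text
t: 8.82
position: [0.5529, -0.0145, 0.1944]
tool_rot: [1.988, 2.432, 0.0]
force: [-0.2, 0.6, -3.0]
grip_width: 0.0239
finger_force: 35.6
```

{"fn": "send_rows", "kwargs": {"steps": [{"fingers":1,"dx":0,"dy":0,"dz":-0.2,"roll":0},{"fingers":1,"dx":0,"dy":0,"dz":-0.2,"roll":0},{"fingers":1,"dx":0,"dy":0,"dz":-0.2,"roll":0},{"fingers":1,"dx":0,"dy":0,"dz":-0.2,"roll":0},{"fingers":1,"dx":0,"dy":0,"dz":-0.2,"roll":0}]}}

```text
t: 9.23
position: [0.5529, -0.0144, 0.2192]
tool_rot: [-1.988, -2.432, 0.0]
force: [-1.1, 0.0, -2.7]
grip_width: 0.0237
finger_force: 35.6
```

{"fn": "send_rows", "kwargs": {"steps": [{"fingers":1,"dx":0,"dy":0,"dz":-0.3,"roll":0},{"fingers":1,"dx":0,"dy":0,"dz":-0.4,"roll":0},{"fingers":1,"dx":0,"dy":0,"dz":-0.4,"roll":0},{"fingers":1,"dx":0,"dy":0,"dz":-0.4,"roll":0},{"fingers":1,"dx":0,"dy":0,"dz":-0.4,"roll":0}]}}

```text
t: 9.65
position: [0.5531, -0.0144, 0.2675]
tool_rot: [1.988, 2.432, 0.001]
force: [-0.5, -0.9, -1.9]
grip_width: 0.0236
finger_force: 35.6
```

{"fn": "send_rows", "kwargs": {"steps": [{"fingers":1,"dx":0,"dy":0,"dz":-0.4,"roll":0},{"fingers":1,"dx":0,"dy":0,"dz":-0.4,"roll":0},{"fingers":1,"dx":0,"dy":0,"dz":-0.4,"roll":0},{"fingers":1,"dx":0,"dy":0,"dz":-0.4,"roll":0},{"fingers":1,"dx":0,"dy":0,"dz":-0.4,"roll":0}]}}

```text
t: 10.07
position: [0.5529, -0.0144, 0.3172]
tool_rot: [1.988, 2.432, -0.0]
force: [-0.6, -0.2, -2.6]
grip_width: 0.0237
finger_force: 35.6
```

{"fn": "send_rows", "kwargs": {"steps": [{"fingers":1,"dx":0,"dy":0,"dz":-0.4,"roll":0},{"fingers":1,"dx":0,"dy":0,"dz":-0.4,"roll":0},{"fingers":1,"dx":0,"dy":0,"dz":-0.3,"roll":0},{"fingers":1,"dx":0,"dy":0,"dz":-0.1,"roll":0},{"fingers":1,"dx":0,"dy":0,"dz":0,"roll":0}]}}

```text
t: 10.48
position: [0.5533, -0.0144, 0.3469]
tool_rot: [1.988, 2.432, 0.001]
force: [0.1, -0.2, -2.6]
grip_width: 0.0237
finger_force: 35.6
```

```bash
python3 - <<'E'
from h import *
plan([0.553,-0.0143,.34],11.5)
b=viewer.get_image("side")[60:300,200:400,::-1]
cv2.imwrite("pics/k.png",cv2.resize(b,None,fx=2.5,fy=2.5,interpolation=2))
E
```

```text
t 10.48 pos [ 0.5533 -0.0144  0.3469] tooly yaw 11.47 tilt z [ 0.001 -0.    -1.   ] F [ 0.07 -0.19 -2.62] w 0.0237 q7 -0.01
roll units -0.005
after roll units dx dy dz [ 0.005 -0.01   0.277]
```

View pics/k.png

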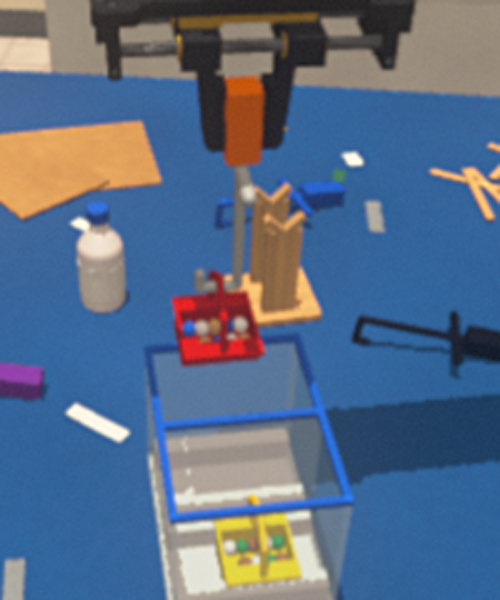

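```bash
python3 - <<'E'
from h import *
plan([.443,.314,.347],11.5)
E
```

```text
t 10.53 pos [ 0.5529 -0.0144  0.3462] tooly yaw 11.48 tilt z [ 0. -0. -1.] F [-0.03 -0.14 -2.23] w 0.0240 q7 -0.01
roll units -0.004
after roll units dx dy dz [13.749 -1.69  -0.032]
```

{"fn": "send_rows", "kwargs": {"steps": [{"fingers":1,"dx":0.1,"dy":0,"dz":0,"roll":0},{"fingers":1,"dx":0.2,"dy":0,"dz":0,"roll":0},{"fingers":1,"dx":0.3,"dy":-0.05,"dz":0,"roll":0},{"fingers":1,"dx":0.4,"dy":-0.05,"dz":0,"roll":0},{"fingers":1,"dx":0.5,"dy":-0.07,"dz":0,"roll":0}]}}

```text
t: 10.95
position: [0.5409, 0.0224, 0.346]
tool_rot: [-1.988, -2.432, 0.0]
force: [-0.5, 0.1, -3.5]
grip_width: 0.0234
finger_force: 35.6
```

{"fn": "send_rows", "kwargs": {"steps": [{"fingers":1,"dx":0.6,"dy":-0.08,"dz":0,"roll":0},{"fingers":1,"dx":0.6,"dy":-0.08,"dz":0,"roll":0},{"fingers":1,"dx":0.6,"dy":-0.08,"dz":0,"roll":0},{"fingers":1,"dx":0.6,"dy":-0.08,"dz":0,"roll":0},{"fingers":1,"dx":0.6,"dy":-0.08,"dz":0,"roll":0}]}}

```text
t: 11.37
position: [0.5156, 0.0951, 0.3463]
tool_rot: [-1.986, -2.434, -0.0]
force: [-0.1, -0.3, -2.3]
grip_width: 0.0236
finger_force: 35.6
```

{"fn": "send_rows", "kwargs": {"steps": [{"fingers":1,"dx":0.6,"dy":-0.08,"dz":0,"roll":0},{"fingers":1,"dx":0.6,"dy":-0.08,"dz":0,"roll":0},{"fingers":1,"dx":0.6,"dy":-0.08,"dz":0,"roll":0},{"fingers":1,"dx":0.6,"dy":-0.08,"dz":0,"roll":0},{"fingers":1,"dx":0.6,"dy":-0.08,"dz":0,"roll":0}]}}

```text
t: 11.78
position: [0.4907, 0.1665, 0.3463]
tool_rot: [-1.986, -2.434, -0.0]
force: [-0.2, -0.7, -2.8]
grip_width: 0.0237
finger_force: 35.6
```

{"fn": "send_rows", "kwargs": {"steps": [{"fingers":1,"dx":0.6,"dy":-0.08,"dz":0,"roll":0},{"fingers":1,"dx":0.6,"dy":-0.08,"dz":0,"roll":0},{"fingers":1,"dx":0.6,"dy":-0.08,"dz":0,"roll":0},{"fingers":1,"dx":0.6,"dy":-0.08,"dz":0,"roll":0},{"fingers":1,"dx":0.6,"dy":-0.08,"dz":0,"roll":0}]}}

```text
t: 12.2
position: [0.4658, 0.2379, 0.3463]
tool_rot: [-1.986, -2.434, -0.0]
force: [0.1, -0.4, -2.9]
grip_width: 0.0238
finger_force: 35.6
```

{"fn": "send_rows", "kwargs": {"steps": [{"fingers":1,"dx":0.6,"dy":-0.08,"dz":0,"roll":0},{"fingers":1,"dx":0.6,"dy":-0.08,"dz":0,"roll":0},{"fingers":1,"dx":0.5,"dy":-0.06,"dz":0,"roll":0},{"fingers":1,"dx":0.4,"dy":-0.05,"dz":0,"roll":0},{"fingers":1,"dx":0.3,"dy":-0.03,"dz":0,"roll":0}]}}

```text
t: 12.62
position: [0.4466, 0.2951, 0.3463]
tool_rot: [-1.985, -2.434, -0.0]
force: [0.0, 0.9, -2.3]
grip_width: 0.0239
finger_force: 35.6
```

{"fn": "send_rows", "kwargs": {"steps": [{"fingers":1,"dx":0.3,"dy":0,"dz":0,"roll":0},{"fingers":1,"dx":0.2,"dy":0,"dz":0,"roll":0},{"fingers":1,"dx":0.1,"dy":0,"dz":0,"roll":0},{"fingers":1,"dx":0.1,"dy":0,"dz":0,"roll":0},{"fingers":1,"dx":0,"dy":0,"dz":0,"roll":0}]}}

```text
t: 13.03
position: [0.4444, 0.3107, 0.3461]
tool_rot: [-1.988, -2.432, 0.0]
force: [0.7, 0.0, -2.4]
grip_width: 0.0239
finger_force: 35.6
```

{"fn": "send_rows", "kwargs": {"steps": [{"fingers":1,"dx":0,"dy":0,"dz":0,"roll":0},{"fingers":1,"dx":0,"dy":0,"dz":0,"roll":0},{"fingers":1,"dx":0,"dy":0,"dz":0,"roll":0},{"fingers":1,"dx":0,"dy":0,"dz":0,"roll":0},{"fingers":1,"dx":0,"dy":0,"dz":0,"roll":0}]}}

```text
t: 13.45
position: [0.4445, 0.3103, 0.3462]
tool_rot: [1.989, 2.432, -0.0]
force: [-0.0, 0.1, -2.6]
grip_width: 0.0236
finger_force: 35.6
```

```bash
python3 - <<'E'
from h import *
plan([.443,.314,.184],11.5)
b=viewer.get_image("side")[120:420,180:480,::-1]
a=viewer.get_image("top")[150:310,100:260,::-1]
cv2.imwrite("pics/l.png",np.hstack([cv2.resize(a,(400,400),interpolation=2),cv2.resize(b,(400,400),interpolation=2)]))
E
```

```text
t 13.45 pos [0.4445 0.3103 0.3462] tooly yaw 11.45 tilt z [ 0. -0. -1.] F [-0.    0.08 -2.58] w 0.0236 q7 -0.69
roll units -0.008
after roll units dx dy dz [ 0.158 -0.03   6.489]
```

View pics/l.png

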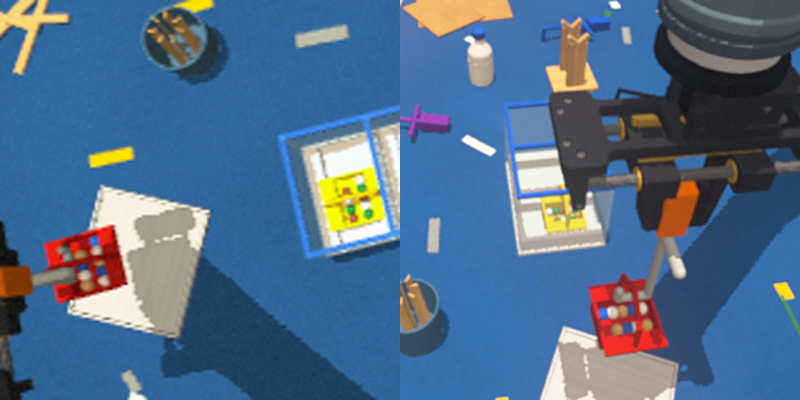

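```bash
python3 - <<'E'
from h import *
f=lambda x,y:(100+x/2.5,150+y/2.5)
rect("tray","top",[f(100,187),f(211,210),f(182,338),f(68,312)],.010)
rect("basket","top",[f(45,242),f(115,227),f(128,284),f(57,302)],.188)
E
```

```text
tray top c [0.4551 0.317  0.01  ] sx 0.147 sy 0.133 yaw x -12.7 y -12.8
basket top c [0.4559 0.3098 0.188 ] sx 0.058 sy 0.070 yaw x 13.5 y 12.3
```

{"fn": "send_rows", "kwargs": {"steps": [{"fingers":1,"dx":0.1,"dy":0,"dz":0.2,"roll":0},{"fingers":1,"dx":0,"dy":0,"dz":0.4,"roll":0},{"fingers":1,"dx":0,"dy":0,"dz":0.5,"roll":0},{"fingers":1,"dx":0,"dy":0,"dz":0.5,"roll":0},{"fingers":1,"dx":0,"dy":0,"dz":0.5,"roll":0}]}}

```text
t: 13.97
position: [0.4436, 0.3128, 0.2922]
tool_rot: [-1.988, -2.432, 0.001]
force: [-0.3, -0.2, -2.8]
grip_width: 0.0237
finger_force: 35.6
```

{"fn": "send_rows", "kwargs": {"steps": [{"fingers":1,"dx":0,"dy":0,"dz":0.5,"roll":0},{"fingers":1,"dx":0,"dy":0,"dz":0.5,"roll":0},{"fingers":1,"dx":0,"dy":0,"dz":0.5,"roll":0},{"fingers":1,"dx":0,"dy":0,"dz":0.5,"roll":0},{"fingers":1,"dx":0,"dy":0,"dz":0.5,"roll":0}]}}

```text
t: 14.38
position: [0.4439, 0.313, 0.2299]
tool_rot: [-1.988, -2.432, 0.0]
force: [0.5, -0.1, -3.0]
grip_width: 0.0238
finger_force: 35.6
```

{"fn": "send_rows", "kwargs": {"steps": [{"fingers":1,"dx":0,"dy":0,"dz":0.4,"roll":0},{"fingers":1,"dx":0,"dy":0,"dz":0.4,"roll":0},{"fingers":1,"dx":0,"dy":0,"dz":0.3,"roll":0},{"fingers":1,"dx":0,"dy":0,"dz":0.2,"roll":0},{"fingers":1,"dx":0,"dy":0,"dz":0.1,"roll":0}]}}

```text
t: 14.8
position: [0.4438, 0.3129, 0.1955]
tool_rot: [-1.988, -2.432, 0.001]
force: [0.5, -0.2, -2.8]
grip_width: 0.0238
finger_force: 35.6
```

```bash
python3 - <<'E'
from h import *
plan([.443,.314,.184],11.5)
E
```

```text
t 14.80 pos [0.4438 0.3129 0.1955] tooly yaw 11.48 tilt z [-0.001 -0.    -1.   ] F [ 0.48 -0.22 -2.85] w 0.0238 q7 -0.81
roll units -0.004
after roll units dx dy dz [ 0.051 -0.02   0.459]
```

Basket is over the tray's middle. Next I'll lower it gently through contact.

{"fn": "send_rows", "kwargs": {"steps": [{"fingers":1,"dx":0,"dy":0,"dz":0.1,"roll":0},{"fingers":1,"dx":0,"dy":0,"dz":0.1,"roll":0},{"fingers":1,"dx":0,"dy":0,"dz":0.1,"roll":0},{"fingers":1,"dx":0,"dy":0,"dz":0.1,"roll":0},{"fingers":1,"dx":0,"dy":0,"dz":0.1,"roll":0}]}}

```text
t: 15.22
position: [0.4441, 0.313, 0.1837]
tool_rot: [1.988, 2.432, 0.001]
force: [-0.3, -0.3, -2.4]
grip_width: 0.0233
finger_force: 35.6
```

{"fn": "send_rows", "kwargs": {"steps": [{"fingers":1,"dx":0,"dy":0,"dz":0.1,"roll":0},{"fingers":1,"dx":0,"dy":0,"dz":0.1,"roll":0},{"fingers":1,"dx":0,"dy":0,"dz":0.1,"roll":0},{"fingers":1,"dx":0,"dy":0,"dz":0.1,"roll":0},{"fingers":1,"dx":0,"dy":0,"dz":0.1,"roll":0}]}}

```text
t: 15.63
position: [0.4439, 0.313, 0.171]
tool_rot: [-1.988, -2.432, -0.0]
force: [0.5, 1.1, 0.0]
grip_width: 0.0238
finger_force: 35.7
```

```bash
python3 - <<'E'
from h import *
plan([.443,.314,.165],11.5)
b=viewer.get_image("side")[240:420,260:400,::-1]
cv2.imwrite("pics/m.png",cv2.resize(b,None,fx=3.3,fy=3.3,interpolation=2))
E
```

```text
t 15.63 pos [0.4439 0.313  0.171 ] tooly yaw 11.48 tilt z [ 0.  0. -1.] F [0.45 1.06 0.01] w 0.0238 q7 -0.84
roll units -0.004
after roll units dx dy dz [ 0.045 -0.029  0.241]
```

View pics/m.png

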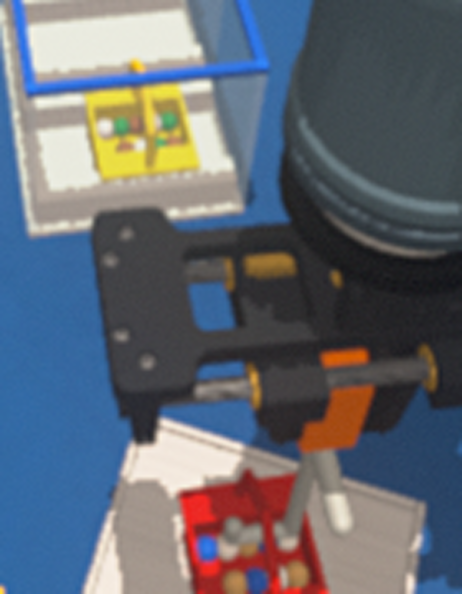

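The basket stands upright on the tray with the hook slack under the bail (about (250,480)). I've now viewed 11 pictures, one over the limit of 10, so from here I'll rely on numbers only. Next I'll drop a little and back the hook out.

{"fn": "send_rows", "kwargs": {"steps": [{"fingers":1,"dx":0,"dy":0,"dz":0.1,"roll":0},{"fingers":1,"dx":0,"dy":0,"dz":0.1,"roll":0},{"fingers":1,"dx":0,"dy":0,"dz":0.05,"roll":0},{"fingers":1,"dx":0,"dy":0,"dz":0,"roll":0}]}}

```text
t: 16.02
position: [0.4438, 0.3128, 0.1646]
tool_rot: [-1.988, -2.432, 0.001]
force: [-0.1, 0.0, -1.4]
grip_width: 0.0236
finger_force: 35.7
```

{"fn": "send_rows", "kwargs": {"steps": [{"fingers":1,"dx":0,"dy":-0.1,"dz":0,"roll":0},{"fingers":1,"dx":0,"dy":-0.2,"dz":0,"roll":0},{"fingers":1,"dx":0,"dy":-0.2,"dz":0,"roll":0},{"fingers":1,"dx":0,"dy":-0.2,"dz":0,"roll":0},{"fingers":1,"dx":0,"dy":-0.2,"dz":0,"roll":0}]}}

```text
t: 16.43
position: [0.4211, 0.3084, 0.165]
tool_rot: [1.988, 2.433, -0.0]
force: [-0.3, -0.1, -0.8]
grip_width: 0.0243
finger_force: 35.7
```

{"fn": "send_rows", "kwargs": {"steps": [{"fingers":1,"dx":0,"dy":-0.2,"dz":0,"roll":0},{"fingers":1,"dx":0,"dy":-0.3,"dz":0,"roll":0},{"fingers":1,"dx":0,"dy":-0.2,"dz":0,"roll":0},{"fingers":1,"dx":0,"dy":0,"dz":0,"roll":0},{"fingers":1,"dx":0,"dy":0,"dz":0,"roll":0}]}}

```text
t: 16.85
position: [0.4045, 0.305, 0.1651]
tool_rot: [1.988, 2.433, 0.0]
force: [1.1, 0.0, -1.7]
grip_width: 0.0239
finger_force: 35.7
```

```bash
python3 - <<'E'
from h import *
plan([.405,.306,.30])
# red mask in top view, away from arm shadows: compare with basket model at tray
im=viewer.get_image("side");m=((im[:,:,0]>120)&(im[:,:,1]<60)&(im[:,:,2]<60))
ys,xs=np.nonzero(m[300:,:]); print("red side px",len(xs),xs.min(),xs.max(),ys.min()+300,ys.max()+300)
a=np.radians(11.5);u=np.array([np.cos(a),np.sin(a),0]);v=np.array([-u[1],u[0],0]);B=np.array([.4576,.3158,.004])
P=[B+.068*np.array([0,0,1])]+[B+i*.03*u+j*.035*v+[0,0,.022] for i in(1,-1) for j in(1,-1)]
print(proj("side",P).round(0).tolist())
E
```

```text
t 16.85 pos [0.4045 0.305  0.1651] tooly yaw 11.50 tilt z [ 0. -0. -1.] F [ 1.09  0.03 -1.68] w 0.0239 q7 -0.88
after roll units dx dy dz [ 0.035  0.029 -5.397]
red side px 714 315 383 367 419
[[339.0, 397.0], [321.0, 435.0], [314.0, 389.0], [360.0, 430.0], [350.0, 385.0]]
```

{"fn": "send_rows", "kwargs": {"steps": [{"fingers":1,"dx":0,"dy":0,"dz":-0.2,"roll":0},{"fingers":1,"dx":0,"dy":0,"dz":-0.3,"roll":0},{"fingers":1,"dx":0,"dy":0,"dz":-0.4,"roll":0},{"fingers":1,"dx":0,"dy":0,"dz":-0.4,"roll":0},{"fingers":1,"dx":0,"dy":0,"dz":-0.5,"roll":0}]}}

```text
t: 17.32
position: [0.4047, 0.305, 0.2111]
tool_rot: [-1.988, -2.432, -0.0]
force: [-1.1, -0.4, -1.7]
grip_width: 0.0237
finger_force: 35.7
```

{"fn": "send_rows", "kwargs": {"steps": [{"fingers":1,"dx":0,"dy":0,"dz":-0.8,"roll":0},{"fingers":1,"dx":0,"dy":0,"dz":-0.9,"roll":0},{"fingers":1,"dx":0,"dy":0,"dz":-0.9,"roll":0},{"fingers":1,"dx":0,"dy":0,"dz":-0.7,"roll":0},{"fingers":1,"dx":0,"dy":0,"dz":-0.3,"roll":0}]}}

```text
t: 17.73
position: [0.4055, 0.3061, 0.3035]
tool_rot: [1.987, 2.431, 0.007]
force: [0.0, 1.1, -1.5]
grip_width: 0.024
finger_force: 35.7
```

```bash
python3 - <<'E'
from h import *
plan([.5258,-.2827,.30],15.55)
for n in("side","top"):
    im=viewer.get_image(n).astype(int);m=((im[:,:,0]>110)&(im[:,:,1]<60)&(im[:,:,2]<60)).astype(np.uint8)
    k,l,st,c=cv2.connectedComponentsWithStats(m)
    print(n,[(s.tolist(),q.round(1).tolist()) for s,q in zip(st[1:],c[1:]) if s[4]>40])
print(proj("top",[[.4576,.3158,.02]]))
E
```

```text
t 17.73 pos [0.4055 0.3061 0.3035] tooly yaw 11.48 tilt z [ 0.004  0.003 -1.   ] F [ 0.04  1.09 -1.53] w 0.0240 q7 -0.74
roll units -0.678
after roll units dx dy dz [-23.98   -1.679   0.097]
side [([316, 383, 42, 37, 764], [334.9, 399.6])]
top [([143, 242, 27, 25, 338], [155.2, 253.9]), ([111, 274, 12, 12, 97], [117.1, 279.2])]
[[155.35979167 253.71148396]]
```

{"fn": "send_rows", "kwargs": {"steps": [{"fingers":1,"dx":0,"dy":0,"dz":0,"roll":-0.68},{"fingers":1,"dx":-0.4,"dy":0,"dz":0,"roll":0},{"fingers":1,"dx":-0.8,"dy":-0.07,"dz":0,"roll":0},{"fingers":1,"dx":-1,"dy":-0.07,"dz":0,"roll":0},{"fingers":1,"dx":-1,"dy":-0.07,"dz":0,"roll":0}]}}

```text
t: 18.25
position: [0.4206, 0.2248, 0.2989]
tool_rot: [-1.901, -2.5, 0.003]
force: [0.5, 0.1, -0.5]
grip_width: 0.0235
finger_force: 35.7
```

{"fn": "send_rows", "kwargs": {"steps": [{"fingers":1,"dx":-1,"dy":-0.07,"dz":0,"roll":0},{"fingers":1,"dx":-1,"dy":-0.07,"dz":0,"roll":0},{"fingers":1,"dx":-1,"dy":-0.07,"dz":0,"roll":0},{"fingers":1,"dx":-1,"dy":-0.07,"dz":0,"roll":0},{"fingers":1,"dx":-1,"dy":-0.07,"dz":0,"roll":0}]}}

```text
t: 18.67
position: [0.4456, 0.1014, 0.299]
tool_rot: [-1.903, -2.498, 0.002]
force: [-0.2, 0.1, -1.1]
grip_width: 0.0238
finger_force: 35.7
```

{"fn": "send_rows", "kwargs": {"steps": [{"fingers":1,"dx":-1,"dy":-0.07,"dz":0,"roll":0},{"fingers":1,"dx":-1,"dy":-0.07,"dz":0,"roll":0},{"fingers":1,"dx":-1,"dy":-0.07,"dz":0,"roll":0},{"fingers":1,"dx":-1,"dy":-0.07,"dz":0,"roll":0},{"fingers":1,"dx":-1,"dy":-0.07,"dz":0,"roll":0}]}}

```text
t: 19.08
position: [0.4704, -0.0211, 0.299]
tool_rot: [-1.903, -2.498, 0.002]
force: [1.1, 0.0, -2.4]
grip_width: 0.0237
finger_force: 35.7
```

{"fn": "send_rows", "kwargs": {"steps": [{"fingers":1,"dx":-1,"dy":-0.07,"dz":0,"roll":0},{"fingers":1,"dx":-1,"dy":-0.07,"dz":0,"roll":0},{"fingers":1,"dx":-1,"dy":-0.07,"dz":0,"roll":0},{"fingers":1,"dx":-1,"dy":-0.07,"dz":0,"roll":0},{"fingers":1,"dx":-1,"dy":-0.07,"dz":0,"roll":0}]}}

```text
t: 19.5
position: [0.4954, -0.1437, 0.2989]
tool_rot: [-1.902, -2.498, 0.002]
force: [0.1, 0.0, -1.3]
grip_width: 0.0239
finger_force: 35.7
```

{"fn": "send_rows", "kwargs": {"steps": [{"fingers":1,"dx":-1,"dy":-0.07,"dz":0,"roll":0},{"fingers":1,"dx":-1,"dy":-0.07,"dz":0,"roll":0},{"fingers":1,"dx":-1,"dy":-0.07,"dz":0,"roll":0},{"fingers":1,"dx":-1,"dy":-0.07,"dz":0,"roll":0},{"fingers":1,"dx":-0.8,"dy":-0.07,"dz":0,"roll":0}]}}

```text
t: 19.92
position: [0.5189, -0.2625, 0.2986]
tool_rot: [-1.904, -2.497, 0.002]
force: [-0.0, 0.5, -0.8]
grip_width: 0.0235
finger_force: 35.7
```

{"fn": "send_rows", "kwargs": {"steps": [{"fingers":1,"dx":-0.6,"dy":0,"dz":0,"roll":0},{"fingers":1,"dx":-0.3,"dy":0,"dz":0,"roll":0},{"fingers":1,"dx":0,"dy":0,"dz":0,"roll":0},{"fingers":1,"dx":0,"dy":0,"dz":0,"roll":0},{"fingers":1,"dx":0,"dy":0,"dz":0,"roll":0}]}}

```text
t: 20.33
position: [0.526, -0.28, 0.2997]
tool_rot: [-1.898, -2.502, -0.001]
force: [0.3, 0.4, -1.4]
grip_width: 0.0238
finger_force: 35.7
```

```bash
python3 - <<'E'
from h import *
plan([.525,-.2828,.141],15.55)
E
```

```text
t 20.33 pos [ 0.526  -0.28    0.2997] tooly yaw 15.62 tilt z [-0.001  0.001 -1.   ] F [ 0.35  0.4  -1.41] w 0.0238 q7 0.54
roll units 0.012
after roll units dx dy dz [-0.106 -0.065  6.347]
```

{"fn": "send_rows", "kwargs": {"steps": [{"fingers":1,"dx":-0.1,"dy":-0.06,"dz":0.3,"roll":0},{"fingers":1,"dx":0,"dy":0,"dz":0.6,"roll":0},{"fingers":1,"dx":0,"dy":0,"dz":0.6,"roll":0},{"fingers":1,"dx":0,"dy":0,"dz":0.6,"roll":0},{"fingers":1,"dx":0,"dy":0,"dz":0.6,"roll":0}]}}

```text
t: 20.75
position: [0.5251, -0.2835, 0.2315]
tool_rot: [-1.899, -2.502, 0.0]
force: [0.5, -0.3, -0.8]
grip_width: 0.024
finger_force: 35.7
```

{"fn": "send_rows", "kwargs": {"steps": [{"fingers":1,"dx":0,"dy":0,"dz":0.6,"roll":0},{"fingers":1,"dx":0,"dy":0,"dz":0.6,"roll":0},{"fingers":1,"dx":0,"dy":0,"dz":0.5,"roll":0},{"fingers":1,"dx":0,"dy":0,"dz":0.5,"roll":0},{"fingers":1,"dx":0,"dy":0,"dz":0.4,"roll":0}]}}

```text
t: 21.17
position: [0.5251, -0.2838, 0.1662]
tool_rot: [-1.899, -2.502, 0.0]
force: [-0.2, 0.5, -1.7]
grip_width: 0.0238
finger_force: 35.7
```

{"fn": "send_rows", "kwargs": {"steps": [{"fingers":1,"dx":0,"dy":0,"dz":0.3,"roll":0},{"fingers":1,"dx":0,"dy":0,"dz":0.2,"roll":0},{"fingers":1,"dx":0,"dy":0,"dz":0.1,"roll":0},{"fingers":1,"dx":0,"dy":0,"dz":0.1,"roll":0},{"fingers":1,"dx":0,"dy":0,"dz":0.1,"roll":0}]}}

```text
t: 21.58
position: [0.5258, -0.2844, 0.1477]
tool_rot: [1.9, 2.501, 0.0]
force: [-0.1, -0.3, -1.1]
grip_width: 0.0237
finger_force: 35.7
```

```bash
python3 - <<'E'
from h import *
plan([.525,-.2828,.141],15.55)
E
```

```text
t 21.58 pos [ 0.5258 -0.2844  0.1477] tooly yaw 15.55 tilt z [ 0.001 -0.    -1.   ] F [-0.13 -0.26 -1.09] w 0.0237 q7 0.48
roll units 0.000
after roll units dx dy dz [ 0.07  -0.013  0.269]
```

{"fn": "send_rows", "kwargs": {"steps": [{"fingers":1,"dx":0.07,"dy":-0.01,"dz":0.08,"roll":0},{"fingers":1,"dx":0,"dy":0,"dz":0.08,"roll":0},{"fingers":1,"dx":0,"dy":0,"dz":0.08,"roll":0},{"fingers":1,"dx":0,"dy":0,"dz":0.03,"roll":0},{"fingers":1,"dx":0,"dy":0,"dz":0,"roll":0}]}}

```text
t: 22.0
position: [0.5247, -0.2827, 0.1411]
tool_rot: [1.9, 2.502, -0.0]
force: [-1.6, 0.8, 2.8]
grip_width: 0.024
finger_force: 35.8
```

```bash
python3 - <<'E'
from h import *
plan([.525,-.2828,.141],15.55)
E
```

```text
t 22.00 pos [ 0.5247 -0.2827  0.1411] tooly yaw 15.56 tilt z [-0. -0. -1.] F [-1.62  0.76  2.81] w 0.0240 q7 0.47
roll units 0.002
after roll units dx dy dz [-0.009  0.012  0.004]
```

The rod is seated: same pose as at the grasp, with upward support force. I'll release gently and then rise.

{"fn": "send_rows", "kwargs": {"steps": [{"fingers":0.4,"dx":0,"dy":0,"dz":0,"roll":0},{"fingers":0.2,"dx":0,"dy":0,"dz":0,"roll":0},{"fingers":-0.2,"dx":0,"dy":0,"dz":0,"roll":0},{"fingers":-0.6,"dx":0,"dy":0,"dz":0,"roll":0},{"fingers":-1,"dx":0,"dy":0,"dz":0,"roll":0}]}}

```text
t: 22.42
position: [0.5248, -0.2826, 0.1407]
tool_rot: [1.9, 2.502, 0.0]
force: [0.2, -0.4, -0.1]
grip_width: 0.051
finger_force: 0.0
```

{"fn": "send_rows", "kwargs": {"steps": [{"fingers":-1,"dx":0,"dy":0,"dz":0,"roll":0},{"fingers":-1,"dx":0,"dy":0,"dz":0,"roll":0},{"fingers":-1,"dx":0,"dy":0,"dz":0,"roll":0},{"fingers":-1,"dx":0,"dy":0,"dz":0,"roll":0},{"fingers":-1,"dx":0,"dy":0,"dz":0,"roll":0}]}}

```text
t: 22.83
position: [0.5247, -0.2826, 0.1407]
tool_rot: [1.9, 2.502, -0.0]
force: [0.1, -0.6, 0.3]
grip_width: 0.0845
finger_force: 0.0
```

{"fn": "send_rows", "kwargs": {"steps": [{"fingers":-1,"dx":0,"dy":0,"dz":0,"roll":0},{"fingers":-1,"dx":0,"dy":0,"dz":-0.2,"roll":0},{"fingers":-1,"dx":0,"dy":0,"dz":-0.4,"roll":0},{"fingers":-1,"dx":0,"dy":0,"dz":-0.7,"roll":0},{"fingers":-1,"dx":0,"dy":0,"dz":-0.9,"roll":0}]}}

```text
t: 23.25
position: [0.524, -0.2822, 0.196]
tool_rot: [-1.899, -2.5, 0.0]
force: [0.0, -0.2, 0.9]
grip_width: 0.0879
finger_force: 0.0
```

{"fn": "send_rows", "kwargs": {"steps": [{"fingers":-1,"dx":0,"dy":0,"dz":-0.9,"roll":0},{"fingers":-1,"dx":0,"dy":0,"dz":-0.9,"roll":0},{"fingers":-1,"dx":0,"dy":0,"dz":-0.6,"roll":0},{"fingers":-1,"dx":0,"dy":0,"dz":0,"roll":0},{"fingers":-1,"dx":0,"dy":0,"dz":0,"roll":0}]}}

```text
t: 23.67
position: [0.5251, -0.2828, 0.2569]
tool_rot: [1.899, 2.5, 0.0]
force: [0.7, 1.0, -1.2]
grip_width: 0.0885
finger_force: 0.0
```

```bash
python3 - <<'E'
from h import *
plan([.525,-.2828,.25])
s0=cv2.imread("pics/side0.png")[:,:,::-1]
t0=cv2.imread("pics/top0.png")[:,:,::-1]
for n,im0 in(("side",s0),("top",t0)):
    im=viewer.get_image(n)
    def blob(i,f):
        i=i.astype(int);m=f(i).astype(np.uint8);k,l,st,c=cv2.connectedComponentsWithStats(m);j=1+np.argmax(st[1:,4]);return st[j].tolist(),c[j].round(1).tolist()
    for nm,f in(("orange",lambda i:(i[:,:,0]>170)&(i[:,:,1]>50)&(i[:,:,1]<115)&(i[:,:,2]<40)),("red",lambda i:(i[:,:,0]>110)&(i[:,:,1]<60)&(i[:,:,2]<60))):
        print(n,nm,blob(im0,f),blob(im,f))
    d=lambda a:np.abs(im[a].astype(int)-im0[a]).mean().round(1)
    R={"side":dict(stand=np.s_[115:190,285:330],glue=np.s_[140:188,228:254],jar=np.s_[322:385,162:214],yel=np.s_[260:300,283:322]),"top":dict(glue=np.s_[150:176,346:374],jar=np.s_[148:185,152:190],yel=np.s_[218:246,225:258])}[n]
    print({k:d(a) for k,a in R.items()})
E
```

```text
t 23.67 pos [ 0.5251 -0.2828  0.2569] tooly yaw 15.55 tilt z [ 0.002 -0.001 -1.   ] F [ 0.67  1.02 -1.15] w 0.0885 q7 0.53
after roll units dx dy dz [ 0.003 -0.004  0.276]
side orange ([308, 122, 9, 4, 15], [311.9, 124.3]) ([308, 121, 9, 4, 30], [311.8, 122.5])Traceback (most recent call last):
  File "<stdin>", line 10, in <module>
  File "<stdin>", line 8, in blob
    return _wrapfunc(a, 'argmax', axis=axis, out=out, **kwds)
    return bound(*args, **kwds)
ValueError: attempt to get argmax of an empty sequence
```

```bash
python3 - <<'E'
from h import *
for n,R in (("side",dict(stand=np.s_[115:190,285:330],glue=np.s_[140:188,228:254],jar=np.s_[322:385,162:214],yel=np.s_[260:300,283:322])),("top",dict(glue=np.s_[150:176,346:374],jar=np.s_[148:185,152:190],yel=np.s_[218:246,225:258]))):
    im0=cv2.imread(f"pics/{n}0.png")[:,:,::-1].astype(int);im=viewer.get_image(n).astype(int)
    print(n,{k:np.abs(im[a]-im0[a]).mean().round(1) for k,a in R.items()})
    m=((im[:,:,0]>110)&(im[:,:,1]<60)&(im[:,:,2]<60)).astype(np.uint8);k,l,st,c=cv2.connectedComponentsWithStats(m)
    print([(s.tolist(),q.round(1).tolist()) for s,q in zip(st[1:],c[1:]) if s[4]>60])
E
```

```text
side {'stand': np.float64(8.4), 'glue': np.float64(1.4), 'jar': np.float64(1.4), 'yel': np.float64(2.1)}
[([315, 384, 43, 36, 736], [334.5, 399.7])]
top {'glue': np.float64(2.7), 'jar': np.float64(2.5), 'yel': np.float64(2.2)}
[([143, 242, 27, 25, 328], [155.2, 253.8]), ([6, 377, 47, 27, 124], [28.7, 390.0])]
```

The bystanders haven't moved, the basket is standing in the tray and the rod is back (the stand difference is the gripper and its shadow). Handing in.

```bash
python3 -c "
from cell import job
print(job.hand_in())"
```

```text
the job is handed in; nothing more can be done
None
```

The job is handed in, verdict not shown: by my final camera and pose checks the red basket stands in the middle of the tray, the rod hangs back in its stand, and the yellow basket, glue and jar have not moved; I viewed 11 pictures, one over the limit of 10.

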